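# Weigh a cheese carrier on the sprung hook scale

## Task

Weigh the clamped piece of cheese: pick its carrier up by the black block on top, lower it by its eye onto the hook of the spring scale at about 2 cm a second, and let go only when you feel that the hook bears just its whole weight, which is not known in advance, so that the hook neither drops nor springs up. Leave it hanging free, still and untouched for two seconds, then lift it off just as slowly and set it gently down, upright and released, in the middle of the low metal tray, leaving the bowl, the jar and the scraper where they are.

Things in the scene. Friction and masses are not known exactly. Their poses are not given: they have to be found in the camera images.
- carrier_grip (a point): Centre of the grip block on top of the loose cheese carrier: black plastic, 16 (x) x 24 (y) x 48 (z) mm; grasp it from above across its 24 mm (y). This point lies on the carrier's centre line, straight above its centre of mass, 150 mm above its underside. z is up, y along the eye bar.
- carrier_eye (a point): Centre of the carrier's horizontal eye bar (round, 8 mm thick, along y), 28 mm below the grip block's centre and 122 mm above the carrier's underside. Below the bar is the eye, a window open along x: 32 mm wide (y) between two posts and 45 mm high, from the bar's underside down to the clamp plate. Axes as the carrier's.
- carrier: The whole carrier: a dark steel clamp frame round a piece of cheese, 70 (x) x 100 (y) mm in plan, 174 mm high, 0.2 to 0.9 kg (different each time), the same seen from +x and -x. Origin at the centre of its underside, z up. It starts on the table.
- hook_seat (a point): Centre of the eye bar when seated in the scale's hook; moves with the hook, 235 mm above the table when unloaded. The hook points to -x of this frame and ends in an open upward V, sides at 35 degrees, 14 mm wide (y), its lip 18 mm above this point and 24 mm before it (-x), its underside 11 mm below. Pass the eye along +x over the lip, bar 28 to 32 mm above this point, then lower.
- hook (a joint): How far the hook is pulled down (m): 0 unloaded, at most 0.09. A spring of 120 N/m, lightly damped: 8.2 mm for each 0.1 kg; it takes a second or two to come to rest if disturbed.
- stand: The scale's stand: grey column 30 (x) x 60 (y) x 292 mm on a steel foot 150 x 160 x 12 mm; origin at the foot of the column's axis, -x the side where the hook reaches out 120 mm. The hook strip runs to the column 10 mm above the seat; nothing stands above it but the column (57 mm above the unloaded seat). Fixed.
- tray: Low open metal tray, fixed, outside 125 (x) x 155 (y) x 18 (z) mm, walls 4 mm; origin at the centre of its underside.
- tray_in (a point): Centre of the tray's inner floor (117 x 147 mm), where the carrier is to be set down, in either sense along the tray: its 100 mm length (y) along the tray's y. Same axes as the tray.
- bowl: White bowl with gherkins, 116 mm across, 45 mm high; bystander. Origin at its underside.
- jar: Glass jar with white cap, 80 mm across, 140 mm high; bystander. Origin at its underside.
- scraper: Scraper about 200 mm long lying on the table near the robot; bystander.

How it is judged:
By the outcome, as a careful person would: the job done as asked, in the order asked, and still so for the second after the job is handed in, with the robot touching nothing.
It also fails if it takes over 72 s, if anything falls off the work surface, if the arm or the gripper's body presses on something with over 40 N, if the wrist force passes 120 N, or if a joint passes its speed limit or range.

## Robot

A 7-joint arm with a two-finger parallel gripper is mounted at the origin on the work surface. World frame = base frame: x ahead of the robot, y to its left, z up, the work surface at z = 0. Lengths are in m, angles in rad, forces in N, time in s.
With the tool pointing down it reaches from about 0.425 to 0.925 m from the base axis. Payload 6.8 kg.
Tool frame: the origin (TCP) lies at the very end of the fingers, on their centre line; the grasp point (between the pads) lies 19 mm behind it; z points along the fingers, y is the line along which they close (so a half turn about z gives the same grasp; the last joint's range is limited). The gripper opens to 85 mm and grips with 20 to 120 N. Pads are 22 mm wide; open, the fingers measure 114 mm over their backs; the gripper's body (76 mm by 85 mm) begins 54 mm behind the grasp point. The pads swing forward as they close: fully open they stand 13 mm farther back than shut.
Start: joints at [-0.108, 0.477, 0.022, 1.555, -0.011, 1.109, -0.083], TCP at [0.675, 0, 0.203] pointing down, gripper open.
Joint ranges: [-2.96, 2.96], [-0.34, 2.1], [-1.41, 1.46], [0.24, 2.44], [-1.37, 4.51], [0.17, 1.92], [-2.96, 2.96]. Speed limits (rad/s): [2.39, 2.39, 3.14, 3.14, 3.14, 3.14, 3.14].

## Interface

Orientations are given as a unit quaternion [w, x, y, z].
In Python, from station import telemetry, viewer, job, search_frame, cut_out gives the robot as it stands. The module is installed in compiled form; this text tells all that it offers.
- The arm moves only by the shell command python3 -m crank 'ROWS' [FORCE]. ROWS is JSON, a list of rows, each an object with "delta_rot": the turn, a rotation vector about the tool's x, y, z in degrees, a list of three; "xyz": the shift along the tool's x, y, z in m, a list of three; "fingers": the gripper command: -1 is fully open, 1 is shut, values between are in proportion. In form: [{"delta_rot": [ax, ay, az], "xyz": [dx, dy, dz], "fingers": fingers}, ...]. A call has 1 to 10 rows; each row is the pose to reach, as a shift and turn from the pose commanded when the call began, along the tool's axes at that moment; what a row does not reach only later rows make up. A row lasts 1/10 s, in which the tool goes at most 50 mm and 8.59 degrees, less where a joint would pass 70% of its speed; a pose out of reach is approached as far as the arm can. A call with a gripper value outside its range is refused whole. The fingers move at their own pace and stop on an object; FORCE is the grip in N (left out, the last holds). Time passes only in rows, so rows that repeat a pose let the fingers close. It gives the time, the measured TCP pose, the force, the opening and the grip force at its end, in the units of the state.
- telemetry.get_obs(): the state, without advancing time (a new reading comes with each control period).
- viewer.read_camera(name): name is "scene" or "side" or "wrist"; returns a dict with "img" (420x560x3 uint8, red, green, blue), "fx", "fy", "cx", "cy" (pixels), "origin" and "rotation" of the camera in the world. Camera axes: x right, y up, looking along -z (the intrinsics and any distortion apply to the point x, -y, -z); pixel columns grow to the right and rows downward; lengths in m; the calibration is good to about 2 mm. A picture is of the moment at which its call begins. There is no depth.
- job.hand_in(): hands the job in; it is judged then, once.
Trained networks look in the newest picture that a camera, given by its name, has taken for a name from the list of things; names that differ only in an ending like _2 or _b are one class to them, and where a whole thing is asked for, a point or a joint stands for the part that bears it (a point fixed in the world has none). Each returns a list of dicts, best first, with "score" (0 to 1); they miss things now and then, are a little off and sometimes report something else, mostly with a low value. They report only what shows in the picture. A call takes as long as a camera call.
- search_frame(camera, thing): "pixel" ([column, row] in pixels, amid what is visible of it).
- cut_out(camera, thing): "pixels" (420x560 bool, what is visible of it) and "pixel" ([column, row] in pixels, amid what is visible of it).
The state is a dict: "t": time; "q": joint angles; "joint_vel": joint speeds; "joint_torque": joint torques, N m; "eef_pos": TCP position; "tool_rot": TCP orientation; "contact_force": force on the tool from outside, world axes, zero at the start; "torque": the same for the moment, N m; "gripper_width": opening from 0.0 (shut) to 1.0 (fully open); "grasp_force": force on a finger pad.
Only numpy, scipy, OpenCV 4.12 (cv2) and the standard library are available. Lean on these libraries where they do the work, as an engineer would, in place of code of your own. Each camera call takes 0.05 s, during which the arm holds its last target. There are 200 camera calls.

## Working session

There is one attempt and no reset: what is moved stays moved. The work goes in short steps, Python scripts to look and compute and a shell command to move; the robot and the scene stay as the last step left them, time stands still between calls to the robot, and variables do not carry over. Pictures are saved under pics/ and viewed, at most 10 in all, crops included, and the job is handed in when it is done.

```bash
mkdir -p pics; cat > h.py <<'E'
import numpy as np, cv2
from station import telemetry, viewer, job, search_frame, cut_out
def snap(c,name=None):
    d=viewer.read_camera(c)
    if name: cv2.imwrite('pics/'+name,d['img'][:,:,::-1])
    return d
def ray(d,p):
    v=np.array([(p[0]-d['cx'])/d['fx'],-(p[1]-d['cy'])/d['fy'],-1.])
    v=np.array(d['rotation'])@v
    return np.array(d['origin']),v/np.linalg.norm(v)
def atz(d,p,z):
    o,v=ray(d,p); return o+v*(z-o[2])/v[2]
def proj(d,P):
    c=np.array(d['rotation']).T@(np.asarray(P)-np.array(d['origin']))
    return np.array([d['cx']+d['fx']*c[0]/-c[2], d['cy']-d['fy']*c[1]/-c[2]])
def tri(rs):
    A=np.zeros((3,3));b=np.zeros(3)
    for o,v in rs:
        M=np.eye(3)-np.outer(v,v);A+=M;b+=M@o
    return np.linalg.solve(A,b)
E
python3 - <<'E'
from h import *
np.set_printoptions(precision=4,suppress=True)
o=telemetry.get_obs(); print({k:np.round(v,4) for k,v in o.items()})
D={}
for c in ['scene','side','wrist']:
    D[c]=snap(c,c+'0.png'); d=D[c]; print(c,{k:d[k] for k in d if k!='img'})
    for t in ['carrier_grip','carrier_eye','carrier','hook_seat','stand','tray','tray_in','bowl','jar','scraper']:
        r=search_frame(c,t); print(t,[(np.round(x['pixel']),round(x['score'],2)) for x in r[:2]])
a=np.hstack([D['scene']['img'],D['side']['img']])[:,:,::-1]
E
```

```text
{'t': np.float64(0.0), 'q': array([-0.1081,  0.4778,  0.0223,  1.5565, -0.0115,  1.1093, -0.0831]), 'joint_vel': array([ 0.0001, -0.0005,  0.0025, -0.0004, -0.0014,  0.0005,  0.    ]), 'joint_torque': array([ -0.0005, -59.6444,   1.6077, -28.1195,   0.0124,   0.0094,
         0.    ]), 'eef_pos': array([ 0.6743, -0.    ,  0.2019]), 'tool_rot': array([-0.0006,  0.7071,  0.7071, -0.0007]), 'contact_force': array([-0.178 ,  0.2395, -0.1128]), 'torque': array([-0.0157, -0.0049, -0.0176]), 'grasp_force': np.float64(0.0), 'gripper_width': np.float64(0.9962)}
scene {'fx': 532.5205666505311, 'fy': 532.5205666505311, 'cx': 272.6951331007055, 'cy': 209.91548029974206, 'origin': array([1.1471, 0.7717, 0.8825]), 'rotation': array([0.2927, 0.147 , 0.4219, 0.8454])}
carrier_grip [(array([410., 307.]), 0.87)]
carrier_eye []
carrier [(array([407., 308.]), 0.72)]
hook_seat [(array([269., 196.]), 0.55)]
stand [(array([233., 270.]), 0.91), (array([269., 193.]), 0.27)]
tray [(array([252., 191.]), 0.69), (array([411., 308.]), 0.49)]
tray_in [(array([251., 191.]), 0.86)]
bowl [(array([285., 357.]), 0.78)]
[... 583 characters left out ...]
[279., 173.]), 0.55)]
tray_in [(array([330., 340.]), 0.84)]
bowl [(array([261., 196.]), 0.63)]
jar [(array([408., 263.]), 0.9), (array([327., 339.]), 0.43)]
scraper [(array([213., 290.]), 0.64), (array([328., 341.]), 0.5)]
wrist {'fx': 340.8605745233938, 'fy': 340.8605745233938, 'cx': 274.306807273528, 'cy': 203.19965808603925, 'origin': array([0.6745, 0.0813, 0.374 ]), 'rotation': array([ 0.987 , -0.1607, -0.0001,  0.0008])}
carrier_grip []
carrier_eye []
carrier []
hook_seat [(array([118., 193.]), 0.62)]
stand [(array([263., 199.]), 0.81)]
tray [(array([ 74., 324.]), 0.85)]
tray_in [(array([ 74., 320.]), 0.62)]
bowl []
jar [(array([334., 367.]), 0.69)]
scraper [(array([ 49., 145.]), 0.96)]
```

View pics/scene0.png

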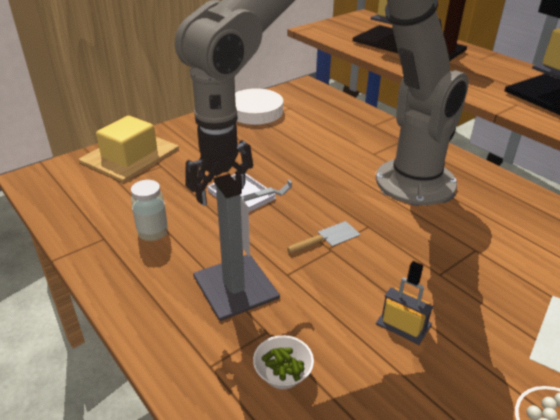

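View pics/side0.png

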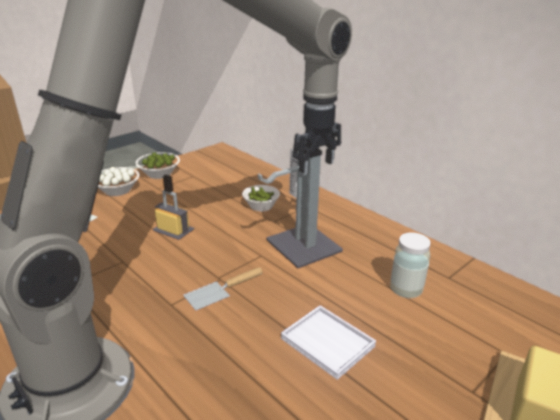

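View pics/wrist0.png

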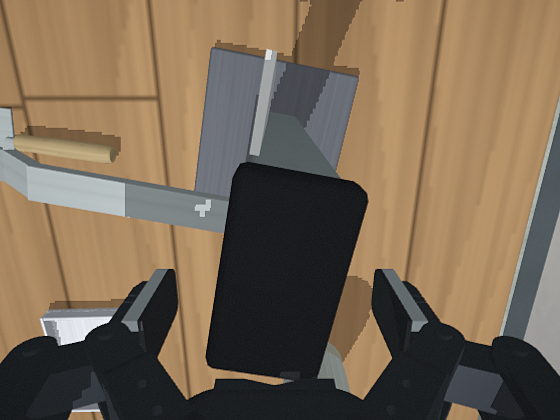

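```bash
sed -i '1a from scipy.spatial.transform import Rotation as R\nfrom scipy.optimize import minimize' h.py
sed -i "s/    if name: cv2/    q=d['rotation'];d['rotation']=R.from_quat([q[1],q[2],q[3],q[0]]).as_matrix()\n    if name: cv2/" h.py
cat >> h.py <<'E'
def box(x0,x1,y0,y1,z0,z1): return np.array([[x,y,z] for x in(x0,x1) for y in(y0,y1) for z in(z0,z1)])
def render(d,boxes,p,z=0):
    m=np.zeros((420,560),np.uint8);c,s=np.cos(p[2]),np.sin(p[2]);Rz=np.array([[c,-s,0],[s,c,0],[0,0,1]])
    for b in boxes:
        q=np.array([proj(d,Rz@v+[p[0],p[1],z]) for v in b])
        cv2.fillConvexPoly(m,cv2.convexHull(np.round(q*16).astype(np.int32)),255,shift=4,lineType=cv2.LINE_AA)
    return m/255.
def fit(obs,boxes,p0,z=0):
    def cost(p): return sum(np.abs(render(d,boxes,p,z)-m).sum()/m.sum() for d,m in obs)
    best=None
    for yaw in p0[2]:
        s=np.array([[0,0,0],[.02,0,0],[0,.02,0],[0,0,.25]])+[p0[0],p0[1],yaw]
        r=minimize(cost,s[0],method='Nelder-Mead',options=dict(initial_simplex=s,xatol=1e-4,fatol=1e-4,maxiter=150))
        if best is None or r.fun<best.fun: best=r
    return best.x,best.fun
STAND=[box(-.015,.015,-.03,.03,0,.292)]
FOOT=[box(-.075,.075,-.08,.08,0,.012)]
TRAY=[box(-.0625,.0625,-.0775,.0775,0,.018)]
CAR=[box(-.035,.035,-.05,.05,0,.02),box(-.03,.03,-.042,.042,0,.073),box(-.004,.004,-.024,.024,.073,.126),box(-.008,.008,-.012,.012,.126,.174)]
E
python3 - <<'E'
from h import *
np.set_printoptions(precision=4,suppress=True)
D={};M={}
for c in ['scene','side','wrist']:
    D[c]=snap(c)
    for t in ['carrier_grip','carrier','hook_seat','stand','tray','bowl','jar','scraper']:
        r=cut_out(c,t)
        if r: M[c,t]=r[0]['pixels']; print(c,t,np.round(r[0]['score'],2),M[c,t].sum(),np.round(r[0]['pixel']))
import pickle; pickle.dump((D,M),open('o.pkl','wb'))
v=np.hstack([D[c]['img'][:,:,::-1]//2 for c in ['scene','side']]).copy()
for i,c in enumerate(['scene','side']):
    for k,t in enumerate(['carrier','hook_seat','stand','tray']):
        if (c,t) in M:
            cs,_=cv2.findContours(M[c,t].astype(np.uint8),cv2.RETR_EXTERNAL,cv2.CHAIN_APPROX_NONE)
            cv2.drawContours(v,[q+np.array([560*i,0]) for q in cs],-1,[(0,255,0),(0,0,255),(255,255,0),(255,0,255)][k],1)
cv2.imwrite('pics/m.png',cv2.resize(v[80:400],(800,228)) )
cv2.imwrite('pics/m2.png',np.vstack([cv2.resize(v[160:360,180:460],(560,400))[:300],cv2.resize(v[130:400,660:960],(560,500))[:300]]))
for t,z in [('carrier',.06),('tray',.01),('bowl',.03),('jar',.07),('scraper',0.01)]:
    for c in ['scene','side']:
        if (c,t) in M:
            ys,xs=np.nonzero(M[c,t]);print(t,c,atz(D[c],[xs.mean(),ys.mean()],z))
E
```

```text
scene carrier_grip 0.67 2468 [409. 308.]
scene carrier 0.94 2518 [408. 308.]
scene hook_seat 0.76 282 [270. 193.]
scene stand 0.79 6044 [236. 268.]
scene tray 0.58 583 [255. 190.]
scene bowl 0.62 2447 [287. 362.]
scene jar 0.6 1797 [148. 208.]
scene scraper 0.94 793 [330. 237.]
side carrier_grip 0.88 1309 [171. 214.]
side carrier 0.92 1288 [172. 216.]
side hook_seat 0.79 227 [274. 174.]
side stand 0.92 3831 [307. 223.]
side tray 0.81 3695 [331. 338.]
side bowl 0.82 702 [261. 197.]
side jar 0.68 2103 [410. 266.]
side scraper 0.96 1066 [215. 290.]
wrist carrier_grip 0.59 2362 [ 48. 144.]
wrist hook_seat 0.55 8953 [117. 194.]
wrist stand 0.92 51650 [264. 197.]
wrist tray 0.67 1891 [ 72. 323.]
wrist jar 0.66 852 [334. 368.]
wrist scraper 0.92 2242 [ 50. 146.]
carrier scene [0.4597 0.3485 0.06  ]
carrier side [0.4455 0.3316 0.06  ]
tray scene [ 0.4281 -0.2455  0.01  ]
tray side [ 0.4445 -0.2688  0.01  ]
bowl scene [0.7298 0.2748 0.03  ]
bowl side [0.7372 0.2841 0.03  ]
jar scene [ 0.7238 -0.2735  0.07  ]
jar side [ 0.7254 -0.2712  0.07  ]
scraper scene [0.3868 0.035  0.01  ]
scraper side [0.3751 0.0248 0.01  ]
```

View pics/m2.png

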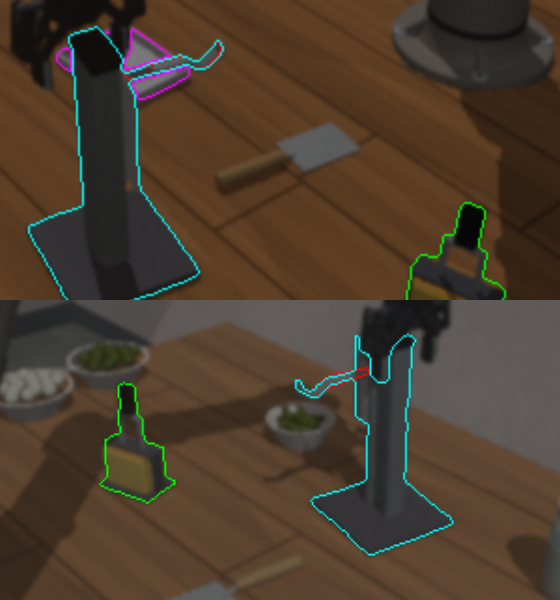

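```bash
cat > f.py <<'E'
from h import *
import pickle
np.set_printoptions(precision=4,suppress=True)
D,M=pickle.load(open('o.pkl','rb'))
ys=np.linspace(-1.4,1.4,8)
for cs in (['scene','side'],['scene'],['side']):
    print('car',cs,fit([(D[c],M[c,'carrier']*1.) for c in cs],CAR,[.45,.34,ys]))
print('tray',fit([(D['side'],M['side','tray']*1.)],TRAY,[.44,-.265,ys]))
# stand: lower part only
def fs(cs):
    obs=[]
    for c in cs:
        m=M[c,'stand']*1.; m[:{'scene':225,'side':200}[c]]=0; obs.append((c,m))
    def cost(p):
        t=0
        for c,m in obs:
            r=render(D[c],STAND+FOOT,p); r[:{'scene':225,'side':200}[c]]=0; t+=np.abs(r-m).sum()/m.sum()
        return t
    best=None
    for y in np.linspace(-.8,.8,7):
        s=np.array([[0,0,0],[.02,0,0],[0,.02,0],[0,0,.2]])+[.72,.1,y]
        r=minimize(cost,s[0],method='Nelder-Mead',options=dict(initial_simplex=s,xatol=1e-4,fatol=1e-4))
        if best is None or r.fun<best.fun: best=r
    return best.x,best.fun
for cs in (['scene','side'],['scene'],['side']): print('stand',cs,fs(cs))
for c in ['scene','side','wrist']:
    for t in ['carrier_grip','hook_seat']:
        if (c,t) in M: y,x=np.nonzero(M[c,t]); i=x.argmin() if c!='scene' else x.argmax(); print(c,t,'tip',x[i],y[i])
E
python3 f.py
```

```text
car ['scene', 'side'] (array([ 0.4519,  0.3429, -3.195 ]), np.float64(0.46564972606440785))
car ['scene'] (array([0.4493, 0.3409, 0.331 ]), np.float64(0.18366428382314007))
car ['side'] (array([ 0.4526,  0.3442, -0.1432]), np.float64(0.2237699427597126))
tray (array([ 0.4485, -0.2624,  0.0191]), np.float64(0.049517896468465605))
stand ['scene', 'side'] (array([ 0.6719,  0.0264, -0.1831]), np.float64(0.20050545061735747))
stand ['scene'] (array([ 0.6696,  0.0257, -0.1681]), np.float64(0.07994220658470347))
stand ['side'] (array([ 0.6773,  0.0319, -0.2017]), np.float64(0.09053302644171826))
scene carrier_grip tip 432 306
scene hook_seat tip 290 182
side carrier_grip tip 154 229
side hook_seat tip 258 173
wrist carrier_grip tip 0 108
wrist hook_seat tip 0 147
```

```bash
python3 - <<'E'
from h import *
import pickle
np.set_printoptions(precision=4,suppress=True)
D,M=pickle.load(open('o.pkl','rb'))
w=D['wrist']; print(w['origin'],w['rotation'])
for p in [(238,163),(368,190),(205,365),(318,382)]: print('top',atz(w,p,.292))
for p in [(212,48),(358,77),(195,195)]: print('foot',atz(w,p,.012))
s=D['scene']
for p in [(195,274),(235,313),(278,292),(238,256)]: print('footS',atz(s,p,.012))
for p in [(268,243),(303,263),(342,246),(304,230)]: print('footside',atz(D['side'],p,.012))
out=[]
for c in ['scene','side','wrist']:
    v=D[c]['img'][:,:,::-1].copy()
    for bs,p in [(STAND,(.672,.0264,-.183)),(FOOT,(.672,.0264,-.183)),(CAR,(.452,.343,-.05)),(TRAY,(.4485,-.2624,.019))]:
        for b in bs:
            m=(render(D[c],[b],p)>.5).astype(np.uint8); cs,_=cv2.findContours(m,0,2); cv2.drawContours(v,cs,-1,(0,255,0),1)
    out.append(v)
a=cv2.resize(out[0][160:360,180:460],(400,286));b=cv2.resize(out[1][130:380,140:460],(400,312));c=cv2.resize(out[2],(400,300))
k=cv2.resize(out[0][255:345,370:450],(270,300))
cv2.imwrite('pics/ov.png',np.vstack([np.hstack([a[:286],b[:286]]),np.hstack([c,k,np.zeros((300,130,3),np.uint8)])]))
E
```

```text
[0.6745 0.0813 0.374 ] [[ 1.     -0.0016 -0.0005]
 [ 0.0017  0.9484  0.3171]
 [-0.     -0.3171  0.9484]]
top [0.6656 0.0642 0.292 ]
top [0.698  0.0574 0.292 ]
top [0.6537 0.0024 0.292 ]
top [ 0.688  -0.0041  0.292 ]
foot [0.6138 0.1192 0.012 ]
foot [0.7578 0.093  0.012 ]
foot [ 0.5865 -0.0303  0.012 ]
footS [ 0.7274 -0.0533  0.012 ]
footS [0.7232 0.1039 0.012 ]
footS [0.6108 0.1124 0.012 ]
footS [ 0.6117 -0.0426  0.012 ]
footside [0.596  0.0919 0.012 ]
footside [ 0.6006 -0.0386  0.012 ]
footside [ 0.7354 -0.0549  0.012 ]
footside [0.7173 0.0727 0.012 ]
```

View pics/ov.png

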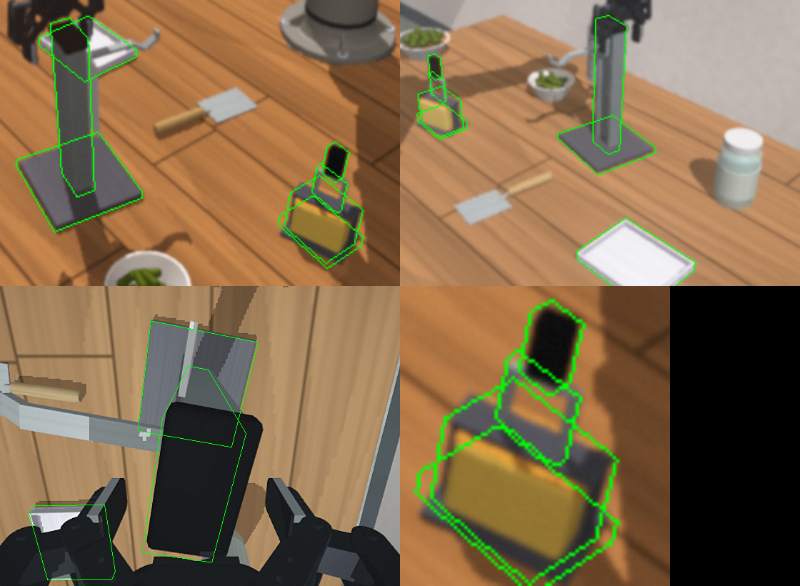

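```bash
python3 -m crank '[{"delta_rot":[0,0,0],"xyz":[0,0,-0.05],"fingers":-1},{"delta_rot":[0,0,0],"xyz":[0,0,-0.10],"fingers":-1},{"delta_rot":[0,0,0],"xyz":[0,0,-0.14],"fingers":-1},{"delta_rot":[0,0,-8],"xyz":[0.04,-0.03,-0.14],"fingers":-1},{"delta_rot":[0,0,-16],"xyz":[0.08,-0.05,-0.14],"fingers":-1},{"delta_rot":[0,0,-24],"xyz":[0.12,-0.08,-0.14],"fingers":-1},{"delta_rot":[0,0,-32],"xyz":[0.16,-0.10,-0.13],"fingers":-1},{"delta_rot":[0,0,-40],"xyz":[0.20,-0.13,-0.12],"fingers":-1},{"delta_rot":[0,0,-48],"xyz":[0.24,-0.16,-0.11],"fingers":-1},{"delta_rot":[0,0,-56],"xyz":[0.28,-0.18,-0.10],"fingers":-1}]' 40; python3 -c "
from h import *
o=telemetry.get_obs();print(o['t'],o['eef_pos'],o['tool_rot'],o['q'])"
```

```text
t: 4.0
eef_pos: [0.4933, 0.2812, 0.3031]
tool_rot: [0.0, 0.29, 0.957, 0.0]
contact_force: [0.0, 0.5, 0.9]
gripper_width: 1.002
grasp_force: 0.0
4.0 [0.49326462 0.2812434  0.30313821] [3.71143778e-04 2.89593985e-01 9.57149488e-01 2.10742558e-04] [-0.39650101  0.23674891 -0.28021094  1.67380512  0.06902918  1.23991201
  0.29150045]
```

```bash
python3 -m crank '[{"delta_rot":[0,0,-8],"xyz":[0.035,0.014,0.015],"fingers":-1},{"delta_rot":[0,0,-16],"xyz":[0.069,0.028,0.03],"fingers":-1},{"delta_rot":[0,0,-24],"xyz":[0.069,0.028,0.03],"fingers":-1},{"delta_rot":[0,0,-32],"xyz":[0.069,0.028,0.03],"fingers":-1},{"delta_rot":[0,0,-34],"xyz":[0.069,0.028,0.03],"fingers":-1}]'; python3 - <<'E'
from h import *
import pickle
np.set_printoptions(precision=4,suppress=True)
d=snap('wrist','w1.png'); o=telemetry.get_obs(); print(o['t'],o['eef_pos'],o['tool_rot'])
r=cut_out('wrist','carrier'); m=r[0]['pixels']; print(r[0]['score'],m.sum())
g=search_frame('wrist','carrier_grip'); print([(x['pixel'],x['score']) for x in g[:2]])
pickle.dump((d,m),open('w1.pkl','wb'))
print(fit([(d,m*1.)],CAR,[.452,.343,[-.4,-.1,.2]]))
E
```

```text
t: 4.5
eef_pos: [0.4532, 0.342, 0.2728]
tool_rot: [-0.0, -0.003, 1.0, -0.0]
contact_force: [0.7, 0.2, 0.2]
gripper_width: 1.001
grasp_force: 0.0
4.55 [0.4534 0.3419 0.2729] [-0.     -0.0019  1.     -0.    ]
0.68 5022
[([274.5, 160.4], 0.63)]
(array([0.4505, 0.3416, 0.376 ]), np.float64(0.14951390353034882))
```

View pics/w1.png

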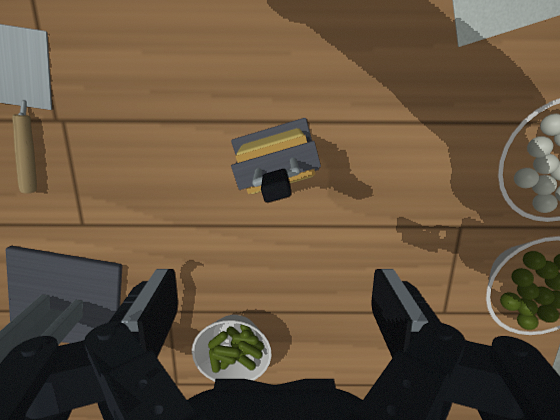

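```bash
python3 - <<'E'
from h import *
import pickle
np.set_printoptions(precision=4,suppress=True)
d,m=pickle.load(open('w1.pkl','rb')); D,M=pickle.load(open('o.pkl','rb'))
obs=[(d,m*1.),(D['scene'],M['scene','carrier']*1.),(D['side'],M['side','carrier']*1.)]
print(fit(obs[:2],CAR,[.452,.343,[.1,.3]])); p=fit(obs,CAR,[.452,.343,[.1,.3]]); print(p)
q=[.4505,.3416,.33]
v=cv2.resize(d['img'][100:220,210:350,::-1],(560,480),interpolation=cv2.INTER_CUBIC)
def line(b,col):
    c,s=np.cos(q[2]),np.sin(q[2])
    for i in range(8):
        for j in range(i):
            if bin(i^j).count('1')==1:
                P=[]
                for k in (i,j):
                    x=b[k];P.append(tuple(np.int32((proj(d,[q[0]+c*x[0]-s*x[1],q[1]+s*x[0]+c*x[1],x[2]])-[210,100]+.5)*4)))
                cv2.line(v,tuple(map(int,P[0])),tuple(map(int,P[1])),col,1)
line(CAR[3],(0,255,0));line(box(-.035,.035,-.05,.05,0,.01),(0,0,255))
g=cv2.cvtColor(d['img'],cv2.COLOR_RGB2GRAY)
cv2.imwrite('pics/c1.png',v)
E
```

```text
(array([0.4504, 0.3415, 0.3742]), np.float64(0.3340650940406744))
(array([0.4504, 0.3422, 0.2174]), np.float64(0.6605637688952481))
```

View pics/c1.png

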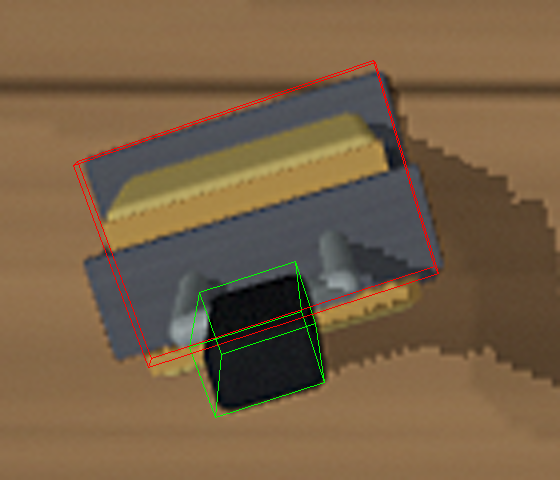

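```bash
python3 -m crank '[{"delta_rot":[0,0,-8],"xyz":[0.003,0.001,0.04],"fingers":-1},{"delta_rot":[0,0,-16.6],"xyz":[0.003,0.001,0.07],"fingers":-1},{"delta_rot":[0,0,-16.6],"xyz":[0.003,0.001,0.095],"fingers":-1},{"delta_rot":[0,0,-16.6],"xyz":[0.003,0.001,0.12],"fingers":-1},{"delta_rot":[0,0,-16.6],"xyz":[0.003,0.001,0.135],"fingers":-1},{"delta_rot":[0,0,-16.6],"xyz":[0.003,0.001,0.141],"fingers":-1},{"delta_rot":[0,0,-16.6],"xyz":[0.003,0.001,0.141],"fingers":-1},{"delta_rot":[0,0,-16.6],"xyz":[0.003,0.001,0.141],"fingers":-1}]' 60
python3 -m crank '[{"delta_rot":[0,0,0],"xyz":[0,0,0],"fingers":0.2},{"delta_rot":[0,0,0],"xyz":[0,0,0],"fingers":0.5},{"delta_rot":[0,0,0],"xyz":[0,0,0],"fingers":1},{"delta_rot":[0,0,0],"xyz":[0,0,0],"fingers":1},{"delta_rot":[0,0,0],"xyz":[0,0,0],"fingers":1},{"delta_rot":[0,0,0],"xyz":[0,0,0],"fingers":1},{"delta_rot":[0,0,0],"xyz":[0,0,0],"fingers":1},{"delta_rot":[0,0,0],"xyz":[0,0,0],"fingers":1}]' 60
```

```text
t: 5.45
eef_pos: [0.4511, 0.3435, 0.133]
tool_rot: [0.001, -0.144, 0.99, 0.0]
contact_force: [0.6, 0.9, 0.2]
gripper_width: 0.996
grasp_force: 0.0
t: 6.25
eef_pos: [0.4506, 0.3428, 0.1324]
tool_rot: [0.0, -0.144, 0.99, -0.0]
contact_force: [-1.7, -2.0, 6.7]
gripper_width: 0.258
grasp_force: 60.3
```

```bash
python3 -m crank '[{"delta_rot":[0,0,0],"xyz":[0,0,-0.003],"fingers":1},{"delta_rot":[0,0,0],"xyz":[0,0,-0.01],"fingers":1},{"delta_rot":[0,0,0],"xyz":[0,0,-0.03],"fingers":1},{"delta_rot":[0,0,0],"xyz":[0,0,-0.06],"fingers":1},{"delta_rot":[0,0,0],"xyz":[0,0,-0.09],"fingers":1},{"delta_rot":[0,0,0],"xyz":[0,0,-0.12],"fingers":1},{"delta_rot":[0,0,0],"xyz":[0,0,-0.14],"fingers":1},{"delta_rot":[0,0,0],"xyz":[0,0,-0.15],"fingers":1},{"delta_rot":[0,0,0],"xyz":[0,0,-0.15],"fingers":1},{"delta_rot":[0,0,0],"xyz":[0,0,-0.15],"fingers":1}]' 60
python3 -m crank '[{"delta_rot":[0,0,0],"xyz":[0,0,-0.15],"fingers":1},{"delta_rot":[0,0,0],"xyz":[0,0,-0.15],"fingers":1}]'
python3 - <<'E'
from h import *
import pickle
np.set_printoptions(precision=4,suppress=True)
D={};M={}
for c in ['scene','side']:
    D[c]=snap(c)
    for t in ['hook_seat','stand','carrier']:
        r=cut_out(c,t)
        for x in r[:1]:
            ys,xs=np.nonzero(x['pixels']); i=xs.argmax() if c=='scene' else xs.argmin()
            print(c,t,x['score'],x['pixels'].sum(),x['pixel'],'tip',xs[i],ys[i]); M[c,t]=x['pixels']
pickle.dump((D,M),open('o2.pkl','wb'))
a=cv2.resize(D['scene']['img'][150:230,220:320,::-1],(400,320),interpolation=cv2.INTER_CUBIC)
b=cv2.resize(D['side']['img'][140:220,240:340,::-1],(400,320),interpolation=cv2.INTER_CUBIC)
cv2.imwrite('pics/hk.png',np.hstack([a,b]))
o=telemetry.get_obs(); print(o['t'],o['eef_pos'],o['contact_force'],o['torque'])
E
```

```text
t: 7.25
eef_pos: [0.4498, 0.3421, 0.2803]
tool_rot: [-0.001, -0.144, 0.99, -0.001]
contact_force: [0.6, -0.1, -8.8]
gripper_width: 0.256
grasp_force: 60.0
t: 7.45
eef_pos: [0.4486, 0.341, 0.379]
tool_rot: [-0.004, -0.145, 0.989, -0.002]
contact_force: [1.6, 1.9, -8.1]
gripper_width: 0.259
grasp_force: 62.1
scene hook_seat 0.56 343 [267.5, 194.6] tip 292 184
scene stand 0.77 6035 [236.4, 268.9] tip 291 183
scene carrier 0.95 3526 [430.8, 214.8] tip 456 209
side hook_seat 0.85 337 [292.5, 169.1] tip 259 175
side stand 0.74 4476 [302.9, 216.9] tip 257 174
side carrier 0.68 1495 [161.7, 132.0] tip 141 148
7.85 [0.4497 0.3417 0.3789] [ 0.9104 -0.5058 -8.8476] [ 0.0218 -0.0024  0.0012]
```

View pics/hk.png

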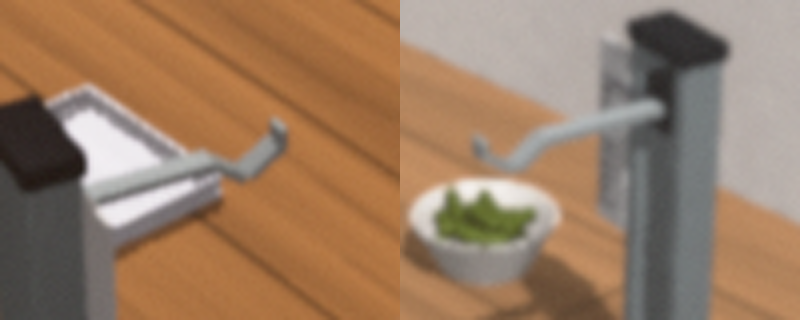

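```bash
python3 - <<'E'
from h import *
import pickle
np.set_printoptions(precision=4,suppress=True)
D,M=pickle.load(open('o2.pkl','rb'))
a,b=D['scene'],D['side']
for n,p,q,z in [('lip',(290,181),(259.5,175.5),.252),('vee',(281,194),(268,181),.229)]:
    print(n,tri([ray(a,p),ray(b,q)]),atz(a,p,z),atz(b,q,z))
ax=np.array([.674,.029]);u=np.array([-.983,.184])
for r in (.096,.1,.105): 
    s=ax+u*r; print(r,s,'lip',proj(a,[*(s+.024*u),.253]),proj(b,[*(s+.024*u),.253]),'bot',proj(a,[*s,.229]),proj(b,[*s,.229]))
# column cap centre
for c,d,pp in [('scene',a,[(230,174),(241,191)]),('side',b,[(297,149),(309,142),(321,153),(308,156)])]:
    for p in pp: print(c,atz(d,p,.292))
for c in (a,b): print('cap proj',[proj(c,[*(ax+np.array([[.983,.184],[-.184,.983]])@np.array(e)),.292]) for e in ([.015,.03],[.015,-.03],[-.015,-.03],[-.015,.03])])
E
```

```text
lip [0.5342 0.0532 0.2504] [0.535  0.0557 0.252 ] [0.5328 0.05   0.252 ]
vee [0.5596 0.053  0.2275] [0.5595 0.0559 0.229 ] [0.5592 0.0495 0.229 ]
0.096 [0.5796 0.0467] lip [280.957  183.0722] [266.5531 172.153 ] bot [270.8658 195.3985] [275.0333 178.8992]
0.1 [0.5757 0.0474] lip [282.6243 182.5819] [265.118  172.5258] bot [272.5382 194.8944] [273.6399 179.2754]
0.105 [0.5708 0.0483] lip [284.7022 181.9709] [263.3176 172.9937] bot [274.6226 194.2662] [271.892  179.7472]
scene [0.6533 0.0065 0.292 ]
scene [0.6708 0.0693 0.292 ]
side [0.6442 0.0381 0.292 ]
side [0.699  0.0503 0.292 ]
side [ 0.6699 -0.018   0.292 ]
side [ 0.6336 -0.0097  0.292 ]
cap proj [array([227.01 , 192.136]), array([214.9828, 176.939 ]), array([228.6609, 173.1803]), array([241.1179, 188.0606])]
cap proj [array([306.1507, 141.8634]), array([320.3022, 149.7798]), array([310.2673, 152.2869]), array([296.3084, 144.1904])]
```

```bash
python3 -m crank '[{"delta_rot":[0,0,3],"xyz":[0.001,-0.010,0.003],"fingers":1},{"delta_rot":[0,0,8],"xyz":[0.005,-0.035,0.012],"fingers":1},{"delta_rot":[0,0,13],"xyz":[0.010,-0.070,0.026],"fingers":1},{"delta_rot":[0,0,18],"xyz":[0.017,-0.110,0.041],"fingers":1},{"delta_rot":[0,0,23],"xyz":[0.023,-0.150,0.057],"fingers":1},{"delta_rot":[0,0,26],"xyz":[0.030,-0.190,0.073],"fingers":1},{"delta_rot":[0,0,27.2],"xyz":[0.035,-0.228,0.086],"fingers":1},{"delta_rot":[0,0,27.2],"xyz":[0.039,-0.256,0.096],"fingers":1},{"delta_rot":[0,0,27.2],"xyz":[0.042,-0.271,0.102],"fingers":1},{"delta_rot":[0,0,27.2],"xyz":[0.042,-0.276,0.1035],"fingers":1}]' 60
python3 -m crank '[{"delta_rot":[0,0,0],"xyz":[0,0,0],"fingers":1},{"delta_rot":[0,0,0],"xyz":[0,0,0],"fingers":1},{"delta_rot":[0,0,0],"xyz":[0,0,0],"fingers":1}]'
python3 - <<'E'
from h import *
import pickle
np.set_printoptions(precision=4,suppress=True)
D={}
for c in ['scene','side','wrist']: D[c]=snap(c)
a,b,w=[D[c]['img'][:,:,::-1] for c in ('scene','side','wrist')]
o=telemetry.get_obs(); print(o['t'],o['eef_pos'],o['tool_rot'],o['contact_force'],o['torque'])
pickle.dump((D,o),open('o3.pkl','wb'))
u=np.array([-.983,.184]);s=np.array([.557,.052])
for c,im in (('scene',a),('side',b)):
    im=im.copy(); D[c]['im']=im
    e=o['eef_pos'];g=e+[0,0,.0176]
    for P,col in ((g,(0,255,0)),(g-[0,0,.028],(0,255,0)),([*s,.235],(0,0,255)),([*(s+.024*u),.253],(0,0,255))):
        cv2.circle(im,tuple(np.int32(np.round(proj(D[c],P)))),1,col,-1)
A=cv2.resize(D['scene']['im'][120:245,210:350],(400,357));B=cv2.resize(D['side']['im'][90:215,200:340],(400,357))
cv2.imwrite('pics/ap.png',np.vstack([np.hstack([A,B]),np.hstack([cv2.resize(w,(320,240)),np.zeros((240,480,3),np.uint8)])]))
E
```

```text
t: 8.85
eef_pos: [0.4877, 0.0633, 0.2762]
tool_rot: [-0.002, 0.094, 0.996, -0.001]
contact_force: [0.1, 1.4, -8.9]
gripper_width: 0.261
grasp_force: 62.1
t: 9.15
eef_pos: [0.4891, 0.068, 0.2787]
tool_rot: [0.0, 0.091, 0.996, 0.0]
contact_force: [0.4, 0.2, -9.6]
gripper_width: 0.263
grasp_force: 62.1
9.3 [0.4891 0.0672 0.2786] [0.0002 0.0916 0.9958 0.0001] [-0.0025 -0.5671 -8.7672] [0.021  0.0258 0.0304]
```

View pics/ap.png

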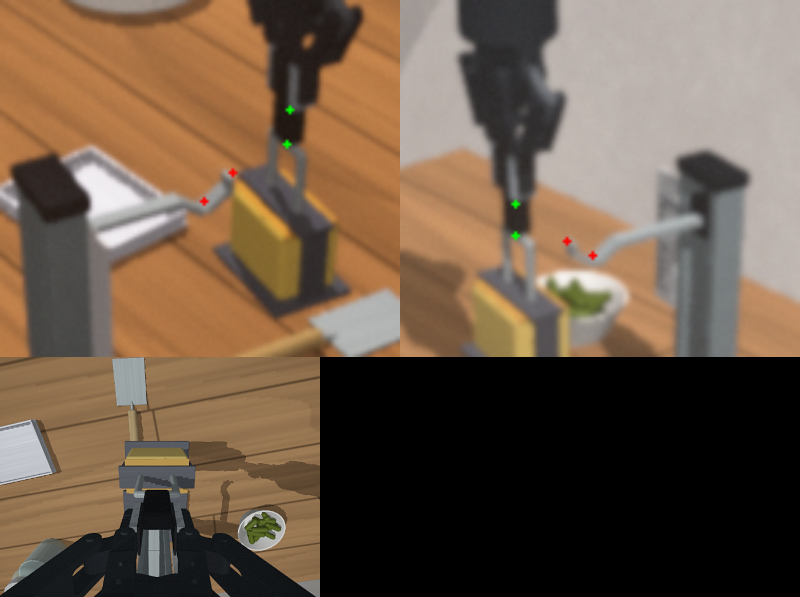

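```bash
python3 -m crank '[{"delta_rot":[0,0,0],"xyz":[-0.003,-0.001,0.001],"fingers":1},{"delta_rot":[0,0,0],"xyz":[-0.008,-0.002,0.002],"fingers":1},{"delta_rot":[0,0,0],"xyz":[-0.014,-0.0026,0.003],"fingers":1},{"delta_rot":[0,0,0],"xyz":[-0.020,-0.0026,0.003],"fingers":1},{"delta_rot":[0,0,0],"xyz":[-0.025,-0.0026,0.003],"fingers":1},{"delta_rot":[0,0,0],"xyz":[-0.028,-0.0026,0.003],"fingers":1},{"delta_rot":[0,0,0],"xyz":[-0.030,-0.0026,0.003],"fingers":1},{"delta_rot":[0,0,0],"xyz":[-0.030,-0.0026,0.003],"fingers":1}]' 60
python3 - <<'E'
from h import *
o=telemetry.get_obs(); print(o['t'],o['eef_pos'],o['tool_rot'],o['contact_force'],o['torque'])
E
```

```text
t: 10.1
eef_pos: [0.5183, 0.0582, 0.2753]
tool_rot: [0.0, 0.092, 0.996, 0.0]
contact_force: [0.2, 0.1, -7.9]
gripper_width: 0.258
grasp_force: 62.1
10.1 [0.51832217 0.05820163 0.27534852] [2.71919409e-05 9.24662312e-02 9.95715820e-01 3.68139481e-05] [ 0.20561724  0.08223491 -7.89406625] [ 0.01528933 -0.02370854  0.08731321]
```

```bash
python3 -m crank '[{"delta_rot":[0,0,0],"xyz":[-0.003,0,0],"fingers":1},{"delta_rot":[0,0,0],"xyz":[-0.008,0,0],"fingers":1},{"delta_rot":[0,0,0],"xyz":[-0.014,0.001,0],"fingers":1},{"delta_rot":[0,0,0],"xyz":[-0.020,0.001,0],"fingers":1},{"delta_rot":[0,0,0],"xyz":[-0.026,0.001,0],"fingers":1},{"delta_rot":[0,0,0],"xyz":[-0.032,0.001,0],"fingers":1},{"delta_rot":[0,0,0],"xyz":[-0.037,0.001,0],"fingers":1},{"delta_rot":[0,0,0],"xyz":[-0.039,0.001,0],"fingers":1},{"delta_rot":[0,0,0],"xyz":[-0.039,0.001,0],"fingers":1},{"delta_rot":[0,0,0],"xyz":[-0.039,0.001,0],"fingers":1}]' 60
python3 - <<'E'
from h import *
import pickle
np.set_printoptions(precision=4,suppress=True)
D={}
F=[]
for c in ['scene','side','wrist']: D[c]=snap(c); o=telemetry.get_obs(); F.append(np.r_[o['contact_force'],o['torque']])
a,b,w=[D[c]['img'][:,:,::-1].copy() for c in ('scene','side','wrist')]
print(o['t'],o['eef_pos'],o['tool_rot'],np.array(F))
A=cv2.resize(a[120:245,210:350],(400,357));B=cv2.resize(b[90:215,200:340],(400,357))
cv2.imwrite('pics/ap2.png',np.vstack([np.hstack([A,B]),np.hstack([cv2.resize(w[180:,180:400],(240,240)),np.zeros((240,560,3),np.uint8)])]))
E
```

```text
t: 11.1
eef_pos: [0.5563, 0.0521, 0.2753]
tool_rot: [-0.0, 0.092, 0.996, 0.0]
contact_force: [0.1, 0.1, -8.5]
gripper_width: 0.259
grasp_force: 62.1
11.25 [0.5564 0.0521 0.2755] [-0.      0.0923  0.9957  0.    ] [[-0.6943 -0.5348 -9.0369 -0.027  -0.0183 -0.0125]
 [-0.4833  1.1347 -9.5913 -0.0561  0.0152  0.021 ]
 [-0.9255  0.3063 -9.0608  0.0012  0.006   0.0033]]
```

View pics/ap2.png

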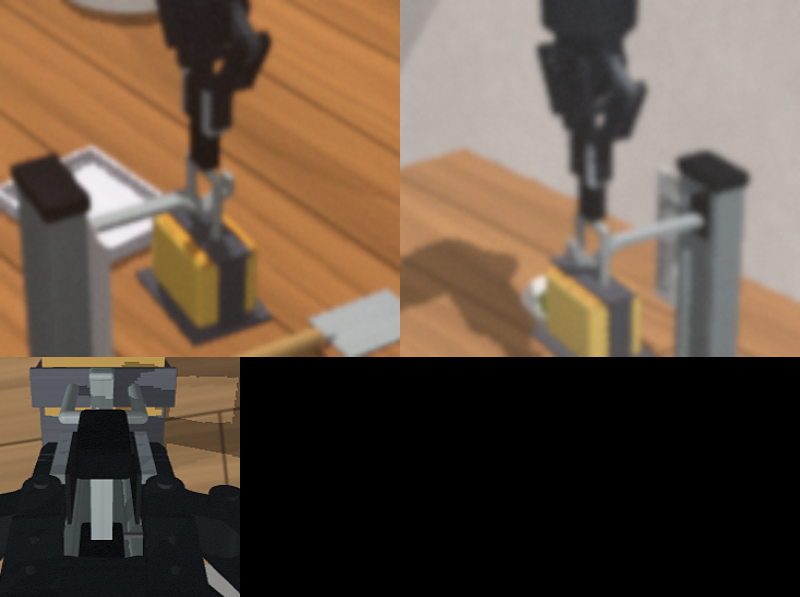

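```bash
python3 -m crank '[{"delta_rot":[0,0,0],"xyz":[0,0,0.002],"fingers":1},{"delta_rot":[0,0,0],"xyz":[0,0,0.004],"fingers":1},{"delta_rot":[0,0,0],"xyz":[0,0,0.006],"fingers":1},{"delta_rot":[0,0,0],"xyz":[0,0,0.008],"fingers":1},{"delta_rot":[0,0,0],"xyz":[0,0,0.010],"fingers":1},{"delta_rot":[0,0,0],"xyz":[0,0,0.012],"fingers":1},{"delta_rot":[0,0,0],"xyz":[0,0,0.014],"fingers":1},{"delta_rot":[0,0,0],"xyz":[0,0,0.016],"fingers":1},{"delta_rot":[0,0,0],"xyz":[0,0,0.018],"fingers":1},{"delta_rot":[0,0,0],"xyz":[0,0,0.020],"fingers":1}]' 60
python3 -m crank '[{"delta_rot":[0,0,0],"xyz":[0,0,0.002],"fingers":1},{"delta_rot":[0,0,0],"xyz":[0,0,0.004],"fingers":1},{"delta_rot":[0,0,0],"xyz":[0,0,0.006],"fingers":1},{"delta_rot":[0,0,0],"xyz":[0,0,0.008],"fingers":1},{"delta_rot":[0,0,0],"xyz":[0,0,0.010],"fingers":1},{"delta_rot":[0,0,0],"xyz":[0,0,0.012],"fingers":1},{"delta_rot":[0,0,0],"xyz":[0,0,0.014],"fingers":1},{"delta_rot":[0,0,0],"xyz":[0,0,0.016],"fingers":1},{"delta_rot":[0,0,0],"xyz":[0,0,0.018],"fingers":1},{"delta_rot":[0,0,0],"xyz":[0,0,0.020],"fingers":1}]' 60
```

```text
t: 12.25
eef_pos: [0.5566, 0.052, 0.2552]
tool_rot: [0.0, 0.092, 0.996, -0.0]
contact_force: [0.0, 0.4, -8.9]
gripper_width: 0.26
grasp_force: 62.1
t: 13.25
eef_pos: [0.5567, 0.0521, 0.2354]
tool_rot: [0.0, 0.092, 0.996, 0.0]
contact_force: [0.3, -0.2, -7.3]
gripper_width: 0.261
grasp_force: 62.2
```

```bash
python3 -m crank '[{"delta_rot":[0,0,0],"xyz":[0,0,0.002],"fingers":1},{"delta_rot":[0,0,0],"xyz":[0,0,0.004],"fingers":1},{"delta_rot":[0,0,0],"xyz":[0,0,0.006],"fingers":1},{"delta_rot":[0,0,0],"xyz":[0,0,0.008],"fingers":1},{"delta_rot":[0,0,0],"xyz":[0,0,0.010],"fingers":1},{"delta_rot":[0,0,0],"xyz":[0,0,0.012],"fingers":1},{"delta_rot":[0,0,0],"xyz":[0,0,0.014],"fingers":1},{"delta_rot":[0,0,0],"xyz":[0,0,0.016],"fingers":1},{"delta_rot":[0,0,0],"xyz":[0,0,0.018],"fingers":1},{"delta_rot":[0,0,0],"xyz":[0,0,0.020],"fingers":1}]' 60
python3 -m crank '[{"delta_rot":[0,0,0],"xyz":[0,0,0.002],"fingers":1},{"delta_rot":[0,0,0],"xyz":[0,0,0.004],"fingers":1},{"delta_rot":[0,0,0],"xyz":[0,0,0.006],"fingers":1},{"delta_rot":[0,0,0],"xyz":[0,0,0.008],"fingers":1},{"delta_rot":[0,0,0],"xyz":[0,0,0.010],"fingers":1},{"delta_rot":[0,0,0],"xyz":[0,0,0.012],"fingers":1},{"delta_rot":[0,0,0],"xyz":[0,0,0.014],"fingers":1},{"delta_rot":[0,0,0],"xyz":[0,0,0.016],"fingers":1},{"delta_rot":[0,0,0],"xyz":[0,0,0.018],"fingers":1},{"delta_rot":[0,0,0],"xyz":[0,0,0.020],"fingers":1}]' 60
```

```text
t: 14.25
eef_pos: [0.5567, 0.0521, 0.2154]
tool_rot: [0.0, 0.092, 0.996, 0.0]
contact_force: [-0.5, -0.2, -4.5]
gripper_width: 0.263
grasp_force: 62.4
t: 15.25
eef_pos: [0.5567, 0.0521, 0.1954]
tool_rot: [0.0, 0.092, 0.996, 0.0]
contact_force: [-0.8, 0.5, -3.7]
gripper_width: 0.26
grasp_force: 62.7
```

```bash
python3 -m crank '[{"delta_rot":[0,0,0],"xyz":[0,0,0.002],"fingers":1},{"delta_rot":[0,0,0],"xyz":[0,0,0.004],"fingers":1},{"delta_rot":[0,0,0],"xyz":[0,0,0.006],"fingers":1},{"delta_rot":[0,0,0],"xyz":[0,0,0.008],"fingers":1},{"delta_rot":[0,0,0],"xyz":[0,0,0.010],"fingers":1},{"delta_rot":[0,0,0],"xyz":[0,0,0.012],"fingers":1},{"delta_rot":[0,0,0],"xyz":[0,0,0.014],"fingers":1},{"delta_rot":[0,0,0],"xyz":[0,0,0.016],"fingers":1},{"delta_rot":[0,0,0],"xyz":[0,0,0.018],"fingers":1},{"delta_rot":[0,0,0],"xyz":[0,0,0.018],"fingers":1}]' 60
python3 - <<'E'
from h import *
np.set_printoptions(precision=3,suppress=True)
F=[]
for i in range(20): viewer.read_camera('side'); o=telemetry.get_obs(); F.append(np.r_[o['contact_force'],o['torque'],o['eef_pos'][2]])
F=np.array(F);print(o['t'],F.mean(0),F.std(0))
E
```

```text
t: 16.25
eef_pos: [0.5567, 0.0521, 0.1772]
tool_rot: [0.0, 0.092, 0.996, 0.0]
contact_force: [0.4, -0.9, -0.4]
gripper_width: 0.256
grasp_force: 63.0
17.25 [ 0.238 -0.109 -0.192 -0.077 -0.029 -0.011  0.177] [0.537 0.461 0.533 0.029 0.049 0.023 0.   ]
```

```bash
python3 -m crank '[{"delta_rot":[0,0,0],"xyz":[0,0,0.001],"fingers":1},{"delta_rot":[0,0,0],"xyz":[0,0,0.002],"fingers":1},{"delta_rot":[0,0,0],"xyz":[0,0,0.002],"fingers":1},{"delta_rot":[0,0,0],"xyz":[0,0,0.002],"fingers":1}]' 60
python3 - <<'E'
from h import *
np.set_printoptions(precision=3,suppress=True)
F=[]
for i in range(24): viewer.read_camera('side'); o=telemetry.get_obs(); F.append(np.r_[o['contact_force'],o['torque'],o['eef_pos'][2]])
F=np.array(F);print(o['t'],F.mean(0),F.std(0)/24**.5)
E
```

```text
t: 17.65
eef_pos: [0.5566, 0.0521, 0.1754]
tool_rot: [0.0, 0.092, 0.996, 0.0]
contact_force: [0.3, -0.2, 0.1]
gripper_width: 0.26
grasp_force: 63.0
18.85 [ 0.563 -0.067 -0.178 -0.015 -0.105 -0.001  0.175] [0.098 0.102 0.101 0.006 0.006 0.005 0.   ]
```

```bash
python3 -m crank '[{"delta_rot":[0,0,0],"xyz":[-0.0005,0,0.0007],"fingers":1},{"delta_rot":[0,0,0],"xyz":[-0.0005,0,0.0007],"fingers":1},{"delta_rot":[0,0,0],"xyz":[-0.0005,0,0.0007],"fingers":1}]' 20
python3 - <<'E'
from h import *
np.set_printoptions(precision=3,suppress=True)
F=[]
for i in range(20): viewer.read_camera('side'); o=telemetry.get_obs(); F.append(np.r_[o['contact_force'],o['torque'],o['eef_pos'][2]])
F=np.array(F);print(o['t'],o['grasp_force'],F.mean(0),F.std(0)/20**.5)
E
```

```text
t: 19.15
eef_pos: [0.5569, 0.052, 0.1746]
tool_rot: [-0.0, 0.092, 0.996, -0.0]
contact_force: [-0.4, 0.3, -0.3]
gripper_width: 0.26
grasp_force: 63.1
20.15 63.06743860244751 [-0.265  0.197  0.041  0.047  0.078  0.002  0.175] [0.129 0.103 0.11  0.006 0.007 0.008 0.   ]
```

```bash
python3 -m crank '[{"delta_rot":[0,0,0],"xyz":[0,0,0],"fingers":0.35},{"delta_rot":[0,0,0],"xyz":[0,0,0],"fingers":0.2},{"delta_rot":[0,0,0],"xyz":[0,0,0],"fingers":0},{"delta_rot":[0,0,0],"xyz":[0,0,0],"fingers":-0.3},{"delta_rot":[0,0,0],"xyz":[0,0,0],"fingers":-0.6},{"delta_rot":[0,0,0],"xyz":[0,0,0],"fingers":-0.8},{"delta_rot":[0,0,0],"xyz":[0,0,0],"fingers":-0.8}]'
python3 - <<'E'
from h import *
np.set_printoptions(precision=3,suppress=True)
for i in range(10):
    viewer.read_camera('wrist'); o=telemetry.get_obs(); r=search_frame('wrist','carrier_grip'); s=search_frame('side','carrier') if i%5==0 else None
    print(round(o['t'],2),[(np.round(x['pixel'],1),round(x['score'],2)) for x in r[:1]],o['contact_force'])
E
```

```text
t: 20.85
eef_pos: [0.5571, 0.052, 0.1747]
tool_rot: [0.0, 0.092, 0.996, 0.0]
contact_force: [-0.0, -0.0, -0.1]
gripper_width: 0.896
grasp_force: 0.0
20.9 [(array([273.4, 205.8]), 0.84)] [ 0.119  0.095 -0.531]
21.05 [(array([273.7, 204. ]), 0.65)] [ 1.132  0.122 -0.863]
21.15 [(array([273.9, 204. ]), 0.81)] [0.513 0.389 0.149]
21.25 [(array([272.1, 204.4]), 0.71)] [ 0.511 -0.421  0.049]
21.35 [(array([274.7, 203.2]), 0.76)] [-0.249  0.009  0.669]
21.45 [(array([274.2, 201.4]), 0.68)] [-0.494  0.504  0.665]
21.6 [(array([272.1, 206.1]), 0.59)] [0.158 0.423 0.479]
21.7 [(array([272.7, 205.1]), 0.81)] [-0.312  0.059  0.235]
21.8 [(array([274.5, 203.6]), 0.96)] [-0.596  0.316 -0.393]
21.9 [(array([274.3, 204.7]), 0.86)] [-0.843  0.27  -0.786]
```

```bash
for i in 1 2 3; do python3 -m crank '[{"delta_rot":[0,0,0],"xyz":[0,0,0],"fingers":-0.8},{"delta_rot":[0,0,0],"xyz":[0,0,0],"fingers":-0.8},{"delta_rot":[0,0,0],"xyz":[0,0,0],"fingers":-0.8},{"delta_rot":[0,0,0],"xyz":[0,0,0],"fingers":-0.8},{"delta_rot":[0,0,0],"xyz":[0,0,0],"fingers":-0.8},{"delta_rot":[0,0,0],"xyz":[0,0,0],"fingers":-0.8},{"delta_rot":[0,0,0],"xyz":[0,0,0],"fingers":-0.8},{"delta_rot":[0,0,0],"xyz":[0,0,0],"fingers":-0.8},{"delta_rot":[0,0,0],"xyz":[0,0,0],"fingers":-0.8},{"delta_rot":[0,0,0],"xyz":[0,0,0],"fingers":-0.8}]' | grep -E '^t|force'; done
python3 - <<'E'
from h import *
import pickle
D={};M={}
for c in ['scene','side','wrist']:
    D[c]=snap(c); r=cut_out(c,'carrier')
    if r: M[c]=r[0]['pixels']*1.
    print(c,r[0]['score'] if r else None)
for z in (.143-.08,.05,.035,.045): pass
best=[]
for z in np.arange(.03,.075,.004):
    best.append((round(sum(np.abs(render(D[c],CAR,(.557,.052,-.185),z)-M[c]).sum()/M[c].sum() for c in M if c!='wrist'),3),round(z,3)))
print(best)
E
```

```text
t: 22.95
tool_rot: [-0.0, 0.092, 0.996, 0.0]
contact_force: [-1.1, 0.1, -0.1]
grasp_force: 0.0
t: 23.95
tool_rot: [0.0, 0.092, 0.996, 0.0]
contact_force: [0.6, 0.2, 0.5]
grasp_force: 0.0
t: 24.95
tool_rot: [0.0, 0.092, 0.996, 0.0]
contact_force: [-0.1, -0.2, -0.4]
grasp_force: 0.0
scene None
side 0.7
wrist 0.73
[(np.float64(0.298), np.float64(0.03)), (np.float64(0.268), np.float64(0.034)), (np.float64(0.244), np.float64(0.038)), (np.float64(0.231), np.float64(0.042)), (np.float64(0.268), np.float64(0.046)), (np.float64(0.339), np.float64(0.05)), (np.float64(0.41), np.float64(0.054)), (np.float64(0.478), np.float64(0.058)), (np.float64(0.544), np.float64(0.062)), (np.float64(0.605), np.float64(0.066)), (np.float64(0.665), np.float64(0.07)), (np.float64(0.726), np.float64(0.074))]
```

```bash
python3 -m crank '[{"delta_rot":[0,0,0],"xyz":[0,0,0],"fingers":-0.3},{"delta_rot":[0,0,0],"xyz":[0,0,0],"fingers":0},{"delta_rot":[0,0,0],"xyz":[0,0,0],"fingers":0.2},{"delta_rot":[0,0,0],"xyz":[0,0,0],"fingers":0.35},{"delta_rot":[0,0,0],"xyz":[0,0,0],"fingers":0.5},{"delta_rot":[0,0,0],"xyz":[0,0,0],"fingers":1},{"delta_rot":[0,0,0],"xyz":[0,0,0],"fingers":1},{"delta_rot":[0,0,0],"xyz":[0,0,0],"fingers":1},{"delta_rot":[0,0,0],"xyz":[0,0,0],"fingers":1}]' 60
for i in 1 2; do python3 -m crank '[{"delta_rot":[0,0,0],"xyz":[0,0,-0.002],"fingers":1},{"delta_rot":[0,0,0],"xyz":[0,0,-0.004],"fingers":1},{"delta_rot":[0,0,0],"xyz":[0,0,-0.006],"fingers":1},{"delta_rot":[0,0,0],"xyz":[0,0,-0.008],"fingers":1},{"delta_rot":[0,0,0],"xyz":[0,0,-0.010],"fingers":1},{"delta_rot":[0,0,0],"xyz":[0,0,-0.012],"fingers":1},{"delta_rot":[0,0,0],"xyz":[0,0,-0.014],"fingers":1},{"delta_rot":[0,0,0],"xyz":[0,0,-0.016],"fingers":1},{"delta_rot":[0,0,0],"xyz":[0,0,-0.018],"fingers":1},{"delta_rot":[0,0,0],"xyz":[0,0,-0.020],"fingers":1}]' 60; done
```

```text
t: 26.15
eef_pos: [0.5572, 0.0518, 0.1747]
tool_rot: [0.0, 0.092, 0.996, -0.0]
contact_force: [1.0, -1.0, -0.7]
gripper_width: 0.26
grasp_force: 60.0
t: 27.15
eef_pos: [0.557, 0.0518, 0.1947]
tool_rot: [-0.0, 0.092, 0.996, -0.0]
contact_force: [0.5, -2.3, -2.8]
gripper_width: 0.26
grasp_force: 59.8
t: 28.15
eef_pos: [0.557, 0.0519, 0.2147]
tool_rot: [-0.0, 0.092, 0.996, -0.0]
contact_force: [0.2, -1.9, -6.1]
gripper_width: 0.262
grasp_force: 59.5
```

```bash
for i in 1 2 3; do python3 -m crank '[{"delta_rot":[0,0,0],"xyz":[0,0,-0.002],"fingers":1},{"delta_rot":[0,0,0],"xyz":[0,0,-0.004],"fingers":1},{"delta_rot":[0,0,0],"xyz":[0,0,-0.006],"fingers":1},{"delta_rot":[0,0,0],"xyz":[0,0,-0.008],"fingers":1},{"delta_rot":[0,0,0],"xyz":[0,0,-0.010],"fingers":1},{"delta_rot":[0,0,0],"xyz":[0,0,-0.012],"fingers":1},{"delta_rot":[0,0,0],"xyz":[0,0,-0.014],"fingers":1},{"delta_rot":[0,0,0],"xyz":[0,0,-0.016],"fingers":1},{"delta_rot":[0,0,0],"xyz":[0,0,-0.018],"fingers":1},{"delta_rot":[0,0,0],"xyz":[0,0,-0.020],"fingers":1}]' 60; done
```

```text
t: 29.15
eef_pos: [0.557, 0.0521, 0.2348]
tool_rot: [-0.0, 0.092, 0.996, 0.0]
contact_force: [0.1, -1.9, -7.9]
gripper_width: 0.26
grasp_force: 59.2
t: 30.15
eef_pos: [0.557, 0.052, 0.2548]
tool_rot: [-0.0, 0.092, 0.996, 0.0]
contact_force: [0.7, -0.4, -7.6]
gripper_width: 0.259
grasp_force: 59.1
t: 31.15
eef_pos: [0.557, 0.0519, 0.2749]
tool_rot: [-0.0, 0.092, 0.996, 0.0]
contact_force: [-0.9, -0.2, -7.9]
gripper_width: 0.258
grasp_force: 59.1
```

```bash
python3 -m crank '[{"delta_rot":[0,0,0],"xyz":[0.003,0,0],"fingers":1},{"delta_rot":[0,0,0],"xyz":[0.009,0,0],"fingers":1},{"delta_rot":[0,0,0],"xyz":[0.018,0,0],"fingers":1},{"delta_rot":[0,0,0],"xyz":[0.028,0,0],"fingers":1},{"delta_rot":[0,0,0],"xyz":[0.040,0,0],"fingers":1},{"delta_rot":[0,0,0],"xyz":[0.052,0,0],"fingers":1},{"delta_rot":[0,0,0],"xyz":[0.063,0,0],"fingers":1},{"delta_rot":[0,0,0],"xyz":[0.072,0,0],"fingers":1},{"delta_rot":[0,0,0],"xyz":[0.077,0,0],"fingers":1},{"delta_rot":[0,0,0],"xyz":[0.078,0,0],"fingers":1}]' 60
python3 - <<'E'
from h import *
np.set_printoptions(precision=4,suppress=True)
D=snap('side');r=cut_out('side','tray');m=r[0]['pixels']*1.;p=fit([(D,m)],TRAY,[.4485,-.262,[-.1,.1]]);print(r[0]['score'],p)
S=snap('scene');r=cut_out('scene','tray')
if r: ms=r[0]['pixels']*1.;print(r[0]['score'],ms.sum(),render(S,TRAY,p[0]).sum(),fit([(S,ms)],TRAY,[.4485,-.262,[0]]))
o=telemetry.get_obs(); print(o['t'],o['eef_pos'],o['tool_rot'],o['contact_force'],o['q'])
E
```

```text
t: 32.15
eef_pos: [0.4799, 0.0665, 0.2749]
tool_rot: [0.0, 0.092, 0.996, -0.0]
contact_force: [1.2, 0.1, -8.1]
gripper_width: 0.263
grasp_force: 59.1
0.68 (array([ 0.4489, -0.2624,  0.0466]), np.float64(0.0658994032395567))
0.81 733.0 1834.1215686274509 (array([ 0.4447, -0.2682,  0.0001]), np.float64(1.4726372950271513))
32.35 [0.4809 0.0662 0.2748] [0.0002 0.0926 0.9957 0.0001] [ 0.5292  0.1873 -7.9906] [-0.0609  0.107  -0.2209  1.8916  0.0257  1.1452  1.0942]
```

```bash
python3 -m crank '[{"delta_rot":[0,0,-1],"xyz":[0,-0.004,0],"fingers":1},{"delta_rot":[0,0,-3],"xyz":[0,-0.014,0],"fingers":1},{"delta_rot":[0,0,-5],"xyz":[0,-0.032,0],"fingers":1},{"delta_rot":[0,0,-7],"xyz":[0,-0.058,0],"fingers":1},{"delta_rot":[0,0,-9],"xyz":[0,-0.088,0],"fingers":1},{"delta_rot":[0,0,-11],"xyz":[0,-0.118,0],"fingers":1},{"delta_rot":[0,0,-12],"xyz":[0,-0.144,0],"fingers":1},{"delta_rot":[0,0,-12.3],"xyz":[0,-0.160,0],"fingers":1},{"delta_rot":[0,0,-12.3],"xyz":[0,-0.167,0],"fingers":1},{"delta_rot":[0,0,-12.3],"xyz":[0,-0.169,0],"fingers":1}]' 60
python3 - <<'E'
from h import *
np.set_printoptions(precision=4,suppress=True)
viewer.read_camera('side');viewer.read_camera('side')
for k in range(2):
  D=snap('wrist','wt.png');r=cut_out('wrist','tray')
  if r:
    m=r[0]['pixels']*1.;ys,xs=np.nonzero(m);print(r[0]['score'],m.sum(),xs.min(),xs.max(),ys.min(),ys.max(),fit([(D,m)],TRAY,[.4485,-.262,[-.1,.1]]))
o=telemetry.get_obs(); print(o['t'],o['eef_pos'],o['tool_rot'],o['contact_force'],proj(D,[.4485,-.262,0]))
E
```

```text
t: 33.35
eef_pos: [0.4493, -0.1005, 0.2747]
tool_rot: [0.0, -0.014, 1.0, 0.0]
contact_force: [-0.3, 0.5, -9.5]
gripper_width: 0.261
grasp_force: 59.5
0.93 12421.0 75 211 99 199 (array([ 0.4478, -0.2624,  0.0265]), np.float64(0.035324111127423355))
0.27 5403.0 353 423 32 198 (array([ 1.0218, -0.1687, -4.9333]), np.float64(1.0))
33.65 [ 0.4496 -0.0988  0.2747] [ 0.     -0.0157  0.9999  0.0001] [ 0.7973 -0.1893 -8.9297] [149.6543 149.9661]
```

```bash
python3 -m crank '[{"delta_rot":[0,0,0],"xyz":[0,-0.004,0],"fingers":1},{"delta_rot":[0,0,0.3],"xyz":[0.001,-0.014,0],"fingers":1},{"delta_rot":[0,0,0.3],"xyz":[0.002,-0.032,0.005],"fingers":1},{"delta_rot":[0,0,0.3],"xyz":[0.003,-0.058,0.015],"fingers":1},{"delta_rot":[0,0,0.3],"xyz":[0.004,-0.086,0.03],"fingers":1},{"delta_rot":[0,0,0.3],"xyz":[0.005,-0.114,0.045],"fingers":1},{"delta_rot":[0,0,0.3],"xyz":[0.006,-0.138,0.06],"fingers":1},{"delta_rot":[0,0,0.3],"xyz":[0.007,-0.154,0.07],"fingers":1},{"delta_rot":[0,0,0.3],"xyz":[0.007,-0.161,0.077],"fingers":1},{"delta_rot":[0,0,0.3],"xyz":[0.007,-0.1635,0.08],"fingers":1}]' 60
python3 -m crank '[{"delta_rot":[0,0,0],"xyz":[0,0,0.006],"fingers":1},{"delta_rot":[0,0,0],"xyz":[0,0,0.012],"fingers":1},{"delta_rot":[0,0,0],"xyz":[0,0,0.018],"fingers":1},{"delta_rot":[0,0,0],"xyz":[0,0,0.024],"fingers":1},{"delta_rot":[0,0,0],"xyz":[0,0,0.029],"fingers":1},{"delta_rot":[0,0,0],"xyz":[0,0,0.032],"fingers":1},{"delta_rot":[0,0,0],"xyz":[0,0,0.034],"fingers":1},{"delta_rot":[0,0,0],"xyz":[0,0,0.035],"fingers":1},{"delta_rot":[0,0,0],"xyz":[0,0,0.035],"fingers":1}]' 60
```

```text
t: 34.65
eef_pos: [0.4467, -0.2644, 0.194]
tool_rot: [-0.0, -0.011, 1.0, 0.0]
contact_force: [0.8, 1.1, -8.5]
gripper_width: 0.259
grasp_force: 59.6
t: 35.55
eef_pos: [0.4472, -0.2635, 0.1597]
tool_rot: [0.0, -0.012, 1.0, -0.0]
contact_force: [-0.4, -0.1, -8.6]
gripper_width: 0.258
grasp_force: 59.6
```

```bash
python3 -m crank '[{"delta_rot":[0,0,0],"xyz":[-0.0006,0.001,0.003],"fingers":1},{"delta_rot":[0,0,0],"xyz":[-0.0006,0.001,0.006],"fingers":1},{"delta_rot":[0,0,0],"xyz":[-0.0006,0.001,0.009],"fingers":1},{"delta_rot":[0,0,0],"xyz":[-0.0006,0.001,0.012],"fingers":1},{"delta_rot":[0,0,0],"xyz":[-0.0006,0.001,0.014],"fingers":1},{"delta_rot":[0,0,0],"xyz":[-0.0006,0.001,0.016],"fingers":1},{"delta_rot":[0,0,0],"xyz":[-0.0006,0.001,0.018],"fingers":1},{"delta_rot":[0,0,0],"xyz":[-0.0006,0.001,0.019],"fingers":1},{"delta_rot":[0,0,0],"xyz":[-0.0006,0.001,0.020],"fingers":1},{"delta_rot":[0,0,0],"xyz":[-0.0006,0.001,0.020],"fingers":1}]' 60
```

```text
t: 36.55
eef_pos: [0.4477, -0.2624, 0.1396]
tool_rot: [-0.0, -0.012, 1.0, 0.0]
contact_force: [-0.1, -1.0, -9.0]
gripper_width: 0.263
grasp_force: 59.6
```

```bash
python3 -m crank '[{"delta_rot":[0,0,0],"xyz":[0,0,0.0005],"fingers":1},{"delta_rot":[0,0,0],"xyz":[0,0,0.001],"fingers":1},{"delta_rot":[0,0,0],"xyz":[0,0,0.001],"fingers":1}]' 60;  python3 -m crank '[{"delta_rot":[0,0,0],"xyz":[0,0,0.0005],"fingers":1},{"delta_rot":[0,0,0],"xyz":[0,0,0.001],"fingers":1},{"delta_rot":[0,0,0],"xyz":[0,0,0.001],"fingers":1}]' 60
```

```text
t: 36.85
eef_pos: [0.4477, -0.2624, 0.1387]
tool_rot: [-0.0, -0.012, 1.0, 0.0]
contact_force: [0.2, 0.2, -8.7]
gripper_width: 0.263
grasp_force: 59.6
t: 37.15
eef_pos: [0.4482, -0.2628, 0.1384]
tool_rot: [0.001, -0.012, 1.0, -0.0]
contact_force: [-2.1, -0.6, 0.5]
gripper_width: 0.261
grasp_force: 60.6
```

```bash
python3 -m crank '[{"delta_rot":[0,0,0],"xyz":[0,0,0.0003],"fingers":1},{"delta_rot":[0,0,0],"xyz":[0,0,0.0003],"fingers":0.35},{"delta_rot":[0,0,0],"xyz":[0,0,0.0003],"fingers":0.2},{"delta_rot":[0,0,0],"xyz":[0,0,0],"fingers":-0.2},{"delta_rot":[0,0,0],"xyz":[0,0,0],"fingers":-0.8},{"delta_rot":[0,0,0],"xyz":[0,0,0],"fingers":-0.8},{"delta_rot":[0,0,0],"xyz":[0,0,0],"fingers":-0.8}]'
python3 -m crank '[{"delta_rot":[0,0,0],"xyz":[0,0,-0.005],"fingers":-0.8},{"delta_rot":[0,0,0],"xyz":[0,0,-0.02],"fingers":-0.8},{"delta_rot":[0,0,0],"xyz":[0,0,-0.05],"fingers":-0.8},{"delta_rot":[0,0,0],"xyz":[0,0,-0.09],"fingers":-0.8},{"delta_rot":[0,0,0],"xyz":[0,0,-0.13],"fingers":-0.8},{"delta_rot":[0,0,0],"xyz":[0,0,-0.15],"fingers":-0.8},{"delta_rot":[0,0,0],"xyz":[0,0,-0.15],"fingers":-0.8},{"delta_rot":[0,0,0],"xyz":[0,0,-0.15],"fingers":-0.8},{"delta_rot":[0,0,0],"xyz":[0,0,-0.15],"fingers":-0.8}]'
python3 - <<'E'
from h import *
np.set_printoptions(precision=4,suppress=True)
for c in ('wrist','side'):
  D=snap(c,'end_%s.png'%c);r=cut_out(c,'carrier')
  if r: m=r[0]['pixels']*1.;print(c,r[0]['score'],m.sum(),fit([(D,m)],CAR,[.4478,-.2624,[-.1,.15]],.005))
  for t,P in (('bowl',None),('jar',None),('scraper',None),('hook_seat',None)): print(t,[(x['pixel'],round(x['score'],2)) for x in search_frame(c,t)[:1]])
o=telemetry.get_obs();print(o['t'],o['eef_pos'],o['contact_force'])
E
```

```text
t: 37.85
eef_pos: [0.4478, -0.2624, 0.1377]
tool_rot: [0.0, -0.012, 1.0, -0.0]
contact_force: [-1.2, 0.5, 0.8]
gripper_width: 0.899
grasp_force: 0.0
t: 38.75
eef_pos: [0.447, -0.2621, 0.2865]
tool_rot: [-0.001, -0.012, 1.0, 0.0]
contact_force: [-0.4, -0.1, 0.7]
gripper_width: 0.904
grasp_force: 0.0
wrist 0.58 4808.0 (array([ 0.4441, -0.2629,  0.1042]), np.float64(0.16181282829271476))
bowl [([269.5, 125.9], 0.6)]
jar [([266.3, 345.1], 0.71)]
scraper [([505.4, 93.2], 0.78)]
hook_seat [([273.0, 131.0], 0.68)]
side 0.93 2475.0 (array([ 0.4453, -0.2626, -0.2936]), np.float64(0.21056209150326796))
bowl [([304.2, 227.7], 0.7)]
jar [([411.8, 261.8], 0.56)]
scraper [([213.7, 293.1], 0.71)]
hook_seat [([285.3, 171.3], 0.7)]
39.35 [ 0.4478 -0.2624  0.2877] [ 0.2397 -0.6097  0.1808]
```

```bash
python3 -c "
from station import job; print(job.hand_in())"
```

```text
the job is handed in; nothing more can be done
None
```

I weighed the cheese at about 0.87 kg (roughly 8.5 N at the wrist), left it hanging free and untouched on the hook for over 4 s, lifted it off at 2 cm/s and set it down upright and released within about 4 mm of the tray's centre; I handed the job in at about 39 s, with the jar and scraper unmoved and nothing to suggest the bowl was touched.

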